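# Clamp a copper tube in the brazing jig

### The arm

A 7-joint arm with a two-finger parallel gripper is mounted at the origin on the work surface. World frame = base frame: x ahead of the robot, y to its left, z up, the work surface at z = 0. Lengths are in m, angles in rad, forces in N, time in s.
With the tool pointing down it reaches from about 0.425 to 0.825 m from the base axis. Payload 3.6 kg.
Tool frame: the origin (TCP) lies on the centre line of the jaws, within the pads' length; the fingertips stand 8 mm ahead of it and the grasp point (between the pads) lies 11 mm behind it; x points along the fingers, z is the direction in which the jaws open and shut, and the axes are right-handed (so a half turn about x gives the same grasp; the last joint's range is limited). The gripper opens to 93 mm and grips with 3 to 60 N. Pads are 15 mm wide; open, the fingers measure 128 mm over their backs; the gripper's body (75 mm by 188 mm) begins 65 mm behind the grasp point.
Start: joints at [1.216, 0.615, -0.013, 1.423, 0.008, 1.103, -0.04], TCP at [0.21, -0.615, 0.227] pointing down, gripper open.
Joint ranges: [-3.12, 3.12], [-0.3, 2.06], [-1.34, 1.32], [0.26, 2.42], [-1.36, 4.5], [0.01, 1.98], [-2.84, 2.84]. Speed limits (rad/s): [2.79, 2.79, 3.14, 3.14, 3.14, 3.14, 3.14].

### API

Orientations are given as a unit quaternion [w, x, y, z].
In Python, from station import manip gives the robot as it stands.
- The arm moves only by the tool servo_tool, never from a script. Its argument "increments" is text: rows parted by semicolons, each of 6 numbers parted by spaces: the shift along the tool's x, y, z in cm, then the turn, a rotation vector about the tool's x, y, z in degrees. In form: dx dy dz rx ry rz; .... A call has 1 to 5 rows; each row is the pose to reach, as a shift and turn from the pose commanded when the call began, along the tool's axes at that moment; what a row does not reach only later rows make up. A row lasts 1/10 s, in which the tool goes at most 50 mm and 8.59 degrees, less where a joint would pass 70% of its speed; a pose out of reach is approached as far as the arm can. A call with a gripper value outside its range is refused whole. "jaw" is the finger opening in cm, from 0 to 9.3, set as the call begins (left out, the last holds). The fingers move at their own pace and stop on an object; "grip_force" is the grip in N (left out, the last holds). Time passes only in rows, so rows that repeat a pose let the fingers close. It gives the time, the measured TCP pose, the force and the opening at its end, in the units of the state.
- manip.state(): the state, without advancing time (a new reading comes with each control period).
- manip.camera(name): name is "scene" or "top"; returns a dict with "img" (400x640x3 uint8, red, green, blue), "depth" (400x640 float32, m along the optical axis (not along the pixel's ray), 0 where there is no reading), "intrinsics" (3x3 intrinsics, pixels), "origin" and "attitude" of the camera in the world. Camera axes: x right, y down, z forward; pixel columns grow to the right and rows downward; lengths in m; the calibration is good to about 2 mm. A picture is of the moment at which its call begins.
- manip.sign_off(): hands the job in, once; it reports no verdict.
The state is a dict: "t": time; "joints": joint angles; "qvel": joint speeds; "effort": joint torques, N m; "tcp_pos": TCP position; "tool_rot": TCP orientation; "wrist_force": force on the tool from outside, world axes, zero at the start; "ft_torque": the same for the moment, N m; "width": finger opening in m.
Only numpy, scipy, OpenCV 4.12 (cv2) and the standard library are available. Lean on these libraries where they do the work, as an engineer would, in place of code of your own. Each camera call takes 0.05 s, during which the arm holds its last target. There are 200 camera calls.

### The job

Get the copper tube ready for brazing: lay it centred in the jig's two vee saddles, then clamp it with the brass hold-down bar by hooking the bar's thin toe under the jig's fixed lip and swinging the other end down across the tube until the spring catch snaps over it. Leave the bar flat and latched, everything let go, and do not disturb the bottle, the tin, the brass offcut or the hammer.

Things in the scene. Friction and masses are not known exactly. Their poses are not given: they have to be found in the camera images.
- jig: Fixed steel jig, base plate 216 x 130 x 10 mm. Origin: centre of the base's underside, on the bench; z up; x runs from the fixed lip (-x end) to the spring catch (+x end); the tube goes along y, the bar along x. Bar at home: from x -80 to +80 mm, y 0, underside at z 52, 2 mm above the tube.
- saddle_mid (a point): Where the tube's centre belongs: (0, 0, 36) mm in the jig's frame, axes as the jig's. The two 90 degree vee saddles, open upward, 14 mm wide, stand at y +-52; their plates reach out to x +-25 and up to z 36 mm. Between them (y +-45) is room for fingers.
- lip_edge (a point): Middle of the fixed lip's lower front edge, at jig (-62, 0, 66) mm; axes as the jig's. The lip is 10 thick, 58 wide, over a ledge with its top at z 52 that ends at x -60; back wall at x -83; side cheeks 34 mm apart. So the mouth under the lip is 14 high, 34 wide, 21 deep and opens to +x.
- tail_ledge (a point): Middle of the top of the ledge on which the bar's tail rests, at jig (67, 0, 52) mm; 18 mm (x) by 40 mm (y); just before the catch.
- catch (a joint): Spring catch, a 36 mm wide steel upright at jig x 83 to 91, top z 94 mm, hinged low along y. 0 = shut (sprung); up to 0.4 rad leaning away to +x. Its wedge nose reaches in to x 72: flat underside z 64.5, slope above going back to x 84 at z 91. 5 to 15 N down on the bar's tail drives it back, then it snaps over the tail.
- bar_grip (a point): Loose brass bar, 160 mm, 0.4 kg, lying on its flat underside. Point: centre of its grip block, 31 mm above the underside, mid-length. x from toe to tail, z up. Body 30 wide, 14 thick, x -52 to 65; grip block 50 long, 24 wide (y), 14 to 48 mm up. Toe (-x): tongue 24 wide, 8 thick, 28 long. Tail (+x): 30 wide, 10 thick, 15 long.
- bar_toe (a point): Middle of the end of the bar's toe, on the underside: (-80, 0, -31) mm from bar_grip; axes as bar_grip.
- bar_tail (a point): Middle of the end of the bar's tail, on the underside: (80, 0, -31) mm from bar_grip; axes as bar_grip.
- bar: The hold-down bar; origin at the centre of its underside (31 mm below bar_grip), axes as bar_grip.
- tube: The copper tube; its origin lies on its skin and turns with it: use tube_center.
- tube_center (a point): Centre of the loose copper tube, 28 mm diameter, 150 long, about 0.15 kg, to be taken across its middle. x is along the tube; the other axes roll with it. It starts lying on a cradle, its centre 22 mm above the bench, x along the cradle's x; both ends are alike.
- cradle: Fixed wooden cradle board 160 x 60 x 8 mm under the tube; origin at the centre of its underside, x along the tube. Four cleats 14 x 12 mm, up to z 20, stand at x +-58 on both sides of the tube; the middle is clear.
- bottle: Amber glass bottle standing beside the jig, 64 mm diameter, 190 high, origin at its foot. Bystander.
- tin: Steel tin standing beyond one end of the cradle, 68 mm diameter, 100 high, origin at its foot. Bystander.
- offcut: Upright brass square-tube offcut beside the jig, 50 x 50 x 130 mm high, origin at its foot. Bystander.
- hammer: Hammer lying on the bench beyond the jig, about 260 mm long. Bystander.
Not all that is in view belongs to the job. There is more than one size of the tube; the job needs the smallest.

How it is judged:
On the way, in this order (a step that is already met when the one before it is completed fails the run):
1. the tube lies centred in both vee saddles, let go (x of tube_center in the frame of jig between -0.006 and 0.006 m and y of tube_center in the frame of jig between -0.02 and 0.02 m and z of tube_center in the frame of jig between 0.031 and 0.041 m and angle between the x axis of tube_center and the y axis of jig, either way round below 0.08 rad and contact force between the fingers and tube below 0.1 N), for 0.2 s.
2. the bar's toe is under the lip with its tail still raised (x of bar_toe in the frame of jig below -0.067 m and y of bar_toe in the frame of jig between -0.014 and 0.014 m and z of bar_toe in the frame of jig between 0.045 and 0.064 m and z of bar_tail in the frame of jig above 0.066 m), for 0.1 s.
At the end, for the whole second after the job is handed in: Tube in the vees (centre within 6 mm across, 20 mm along, 5 mm in height, 0.08 rad); toe end 10 mm or more under the lip, tail on its ledge (10 and 14 mm sideways), both undersides 48 to 56 mm above the jig's foot, toe x under -72, tail x over 74 mm; catch under 0.05 rad; all at rest (x of tube_center in the frame of jig between -0.006 and 0.006 m and y of tube_center in the frame of jig between -0.02 and 0.02 m and z of tube_center in the frame of jig between 0.031 and 0.041 m and angle between the x axis of tube_center and the y axis of jig, either way round below 0.08 rad and x of bar_toe in the frame of jig below -0.072 m and y of bar_toe in the frame of jig between -0.01 and 0.01 m and z of bar_toe in the frame of jig between 0.048 and 0.056 m and x of bar_tail in the frame of jig above 0.074 m and y of bar_tail in the frame of jig between -0.014 and 0.014 m and z of bar_tail in the frame of jig between 0.048 and 0.056 m and linear speed of each of bar, tube below 0.02 m/s and value of joint catch below 0.05 rad); the robot touches nothing.
It fails at once if the bottle is moved by more than 30 mm (distance of bottle from where it was at the start of the episode above 0.03 m).
It fails at once if the tin is moved by more than 30 mm (distance of tin from where it was at the start of the episode above 0.03 m).
It fails at once if the offcut is moved by more than 30 mm (distance of offcut from where it was at the start of the episode above 0.03 m).
It fails at once if the hammer is moved by more than 30 mm (distance of hammer from where it was at the start of the episode above 0.03 m).
It also fails if it takes over 72 s, if anything falls off the work surface, if the arm or the gripper's body presses on something with over 40 N, if the wrist force passes 120 N, or if a joint passes its speed limit or range.

## Working session

There is one attempt and no reset: what is moved stays moved. The work goes in short steps, Python scripts to look and compute and a tool call to move; the robot and the scene stay as the last step left them, time stands still between calls to the robot, and variables do not carry over. Pictures are saved under pics/ and viewed, about 8 in all and at most 12, crops included, and the job is handed in when it is done.

Besides the shell and the picture viewer there is one more tool, called after ">>>" by a JSON object that holds its "method" and its "body". servo_tool: Moves the arm, as the interface text tells. Its arguments: {"type":"object","properties":{"increments":{"type":"string"},"jaw":{"type":"number"},"grip_force":{"type":"number"}},"required":["increments"]}

```bash
mkdir -p pics; ls; cat > h.py <<'E'
import numpy as np, cv2
from station import manip
from scipy.spatial.transform import Rotation as R
def rot(q):
    q=np.asarray(q,float)
    return q if q.shape==(3,3) else R.from_quat(q[[1,2,3,0]]).as_matrix()
def snap(name,save):
    c=manip.camera(name); cv2.imwrite(f'pics/{save}.png',c['img'][:,:,::-1]); np.savez(f'pics/{save}.npz',**{k:np.asarray(v) for k,v in c.items()}); return c
def load(save): return dict(np.load(f'pics/{save}.npz'))
def cloud(c):
    K=c['intrinsics'];d=c['depth'];v,u=np.mgrid[:d.shape[0],:d.shape[1]]
    P=np.stack([(u-K[0,2])/K[0,0]*d,(v-K[1,2])/K[1,1]*d,d],-1)
    W=P@rot(c['attitude']).T+c['origin']; W[d==0]=np.nan
    return W
E
python3 - <<'E'
from h import *
for n in('scene','top'):
    c=snap(n,n+'0'); print(c['origin'],c['attitude'],c['intrinsics'])
s=manip.state();print(s)
E
```

```text
pics
[ 1.55636978 -0.31780879  1.00263293] [-0.33937694  0.72357424  0.54272449 -0.25829003] [[472.93810411   0.         326.28380132]
 [  0.         472.93810411 202.20278878]
 [  0.           0.           1.        ]]
[ 0.33533749 -0.01800566  1.17757593] [-0.0606472   0.71473718 -0.69494706  0.05021222] [[447.9199925    0.         313.04310778]
 [  0.         447.9199925  198.2428062 ]
 [  0.           0.           1.        ]]
{'t': 0.1, 'joints': array([ 1.21549727,  0.61580332, -0.01260951,  1.42466731,  0.00813492,
        1.1034155 , -0.04040885]), 'qvel': array([ 0.00111424, -0.00188482,  0.00020249, -0.00367742, -0.00015351,
        0.00046279, -0.00206635]), 'effort': array([ 1.11465386e-03, -4.60042477e+01,  2.10057269e-01, -1.66245389e+01,
       -6.11685868e-02,  1.69478328e-02,  1.17255731e-04]), 'tcp_pos': array([ 0.20967323, -0.6145497 ,  0.22563312]), 'tool_rot': array([ 0.57444434,  0.4118526 ,  0.57575895, -0.41096565]), 'wrist_force': array([-0.04388498, -0.42443169, -0.85182441]), 'ft_torque': array([ 0.0148121 ,  0.03619761, -0.04374825]), 'width': 0.09290410276188196}
```

View pics/top0.png

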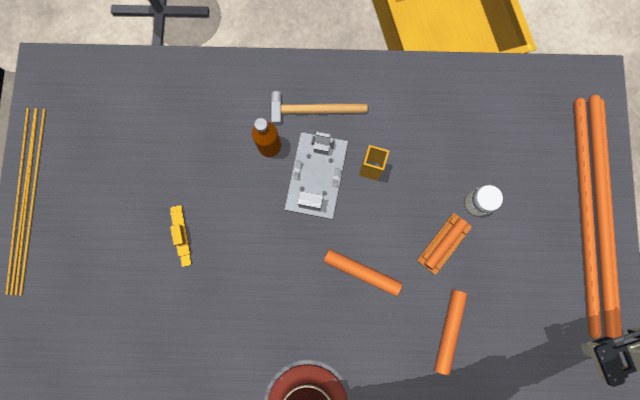

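View pics/scene0.png

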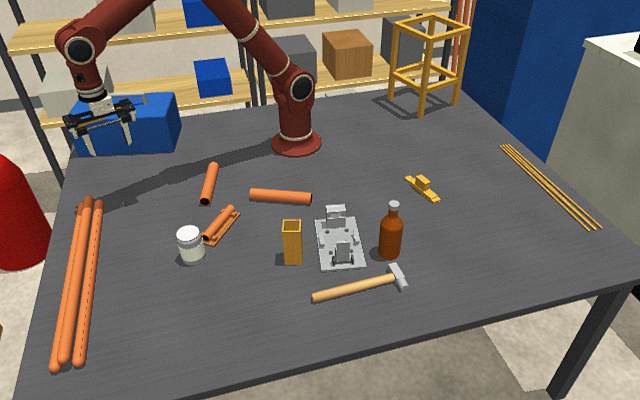

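The top view shows the jig at (317,176), the bar at (180,236), and the tube on its cradle at (444,244). The bottle is at (266,138), the offcut at (375,163), the tin at (486,200), and the hammer along row 105. I'll enlarge the jig, bar and tube next.

```bash
python3 - <<'E'
from h import *
t=cv2.imread('pics/top0.png');s=cv2.imread('pics/scene0.png')
def cr(i,u,v,w,h,W,H): return cv2.resize(i[v:v+h,u:u+w],(W,H),interpolation=cv2.INTER_CUBIC)
a=np.hstack([cr(t,275,125,80,100,320,400),cr(t,150,196,60,80,300,400)[:,:180],cr(t,405,204,75,100,300,400)])
b=np.hstack([cr(s,305,195,70,80,400,200)[:,:400],cr(s,400,170,50,40,250,200),cr(s,195,195,50,66,150,200)])
cv2.imwrite('pics/crop0.png',np.vstack([a[:,:800],b[:,:800]]))
W=cloud(load('top0'))
# heights
def seg(u0,u1,v0,v1,z0,z1,n):
    Q=W[v0:v1,u0:u1].reshape(-1,3);m=(Q[:,2]>z0)&(Q[:,2]<z1);Q=Q[m]
    r=cv2.minAreaRect((Q[:,:2]*1000).astype(np.float32))
    print(n,len(Q),'mean',Q.mean(0).round(4),'rect',np.round(r[0],1),np.round(r[1],1),round(r[2],1),'zmed',np.median(Q[:,2]).round(4),Q[:,2].max().round(4))
seg(275,355,125,225,.005,.014,'jigbase'); seg(275,355,125,225,.07,.08,'lip');seg(275,355,125,225,.08,.12,'catch')
seg(275,355,125,225,.025,.045,'saddle')
seg(160,200,196,276,.007,.06,'bar');seg(160,200,196,276,.04,.06,'barblock')
seg(410,478,204,280,.003,.06,'cradle');seg(410,478,204,280,.028,.06,'tube')
seg(200,600,0,60,-.01,.01,'bench')
E
```

```text
jigbase 2829 mean [ 0.5816 -0.0055  0.0096] rect [586.    2.3] [267.4 208.3] 1.7 zmed 0.0097 0.014
lip 354 mean [0.5278 0.0073 0.0754] rect [582.4  39.1] [136.2 180.9] 84.2 zmed 0.0755 0.08
catch 145 mean [0.6525 0.0155 0.0937] rect [590.2  38. ] [134.9 180.4] 84.1 zmed 0.0918 0.12
saddle 247 mean [0.6013 0.0013 0.0324] rect [583.1  12. ] [203.1 159.4] 12.9 zmed 0.0319 0.045
bar 714 mean [0.415  0.3429 0.0235] rect [418. 345.] [171.5  41.8] 19.9 zmed 0.0149 0.0541
barblock 201 mean [0.4114 0.3431 0.0475] rect [411.7 343.8] [50.  24.5] 14.1 zmed 0.048 0.0541
cradle 1742 mean [ 0.4155 -0.3415  0.0184] rect [ 417.  -341.2] [175.2 197.9] 89.8 zmed 0.0122 0.0596
tube 590 mean [ 0.4176 -0.3464  0.0342] rect [ 424.3 -354.7] [ 33.4 189.9] 54.7 zmed 0.0335 0.0596
bench 3650 mean [ 9.328e-01 -1.412e-01 -1.000e-04] rect [ 938.5 -224.4] [  41.4 1114.7] 1.2 zmed -0.0001 0.0086
```

View pics/crop0.png

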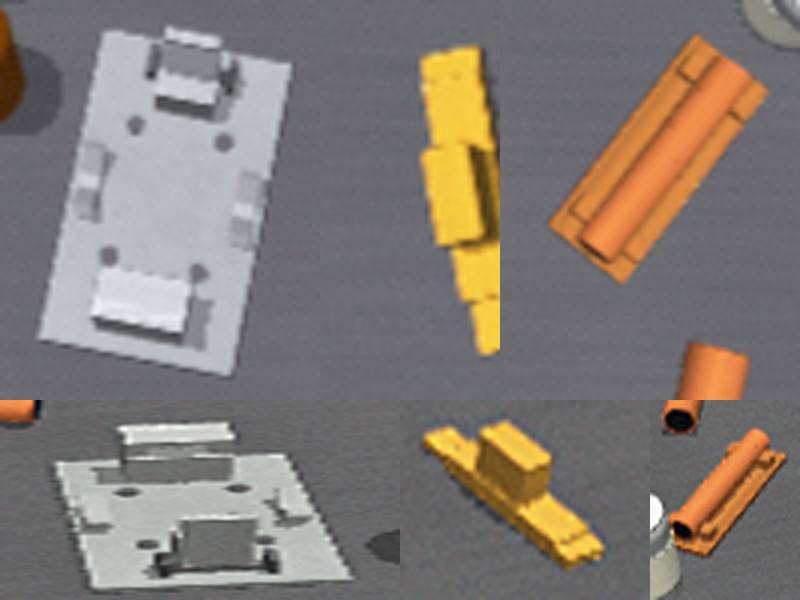

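Lip end is nearest the robot and the catch is at the far (+x) end. The bar's narrow toe points to −x world. I'll refine the poses using connected components.

```bash
cat >> h.py <<'E'
def comp(c,u,v,z0,z1,near=None):
    """component of pixels with z in range containing/nearest (u,v)"""
    W=cloud(c);m=((W[...,2]>z0)&(W[...,2]<z1)).astype(np.uint8)
    n,l,st,ce=cv2.connectedComponentsWithStats(m,connectivity=8)
    ys,xs=np.nonzero(m);i=np.argmin((xs-u)**2+(ys-v)**2);k=l[ys[i],xs[i]]
    return W[l==k]
def rect(Q):
    r=cv2.minAreaRect((Q[:,:2]*1000).astype(np.float32)); return np.round(r[0],1),np.round(r[1],1),round(r[2],2)
E
python3 - <<'E'
from h import *
c=load('top0')
for n,u,v,a,b in [('base',317,176,.006,.0135),('lip',311,200,.066,.085),('catch',323,138,.085,.11),('sadL',297,170,.02,.042),('sadR',337,177,.02,.042),('bar',180,226,.042,.06),('barall',180,226,.005,.06),('tube',444,244,.03,.05),('cradle',430,262,.004,.05),('cradbase',430,262,.005,.011),('tubeall',444,244,.022,.05),('bottle',262,126,.1,.2),('tin',488,200,.09,.11),('offcut',375,155,.11,.14),('hammer',320,108,.008,.06)]:
    Q=comp(c,u,v,a,b); print(n,len(Q),Q.mean(0).round(4),*rect(Q))
W=cloud(c)
Q=comp(c,444,244,.022,.05); xy=Q[:,:2]-Q[:,:2].mean(0); w=np.linalg.svd(xy,full_matrices=False)[2][0]; print('tube dir',np.degrees(np.arctan2(w[1],w[0])))
L=comp(c,297,170,.02,.042).mean(0);Rr=comp(c,337,177,.02,.042).mean(0);d=L-Rr;print('saddle y dir angle-90',np.degrees(np.arctan2(d[1],d[0]))-90,np.hypot(*d[:2]),(L+Rr)/2)
s=load('scene0')
B=comp(s,340,240,.006,.0135);print('scene base',len(B),*rect(B))
B=comp(s,425,180,.042,.06);print('scene bar',len(B),*rect(B))
B=comp(s,222,220,.022,.05);print('scene tube',len(B),*rect(B))
E
```

```text
base 2599 [ 0.581  -0.0063  0.0098] [583.7  -5.6] [129.8 216.2] 80.4
lip 316 [0.5059 0.0075 0.0756] [506.5   7.6] [57.9 33.2] 80.3
catch 71 [ 0.6677 -0.0195  0.0919] [667.6 -19.8] [35.9 12.7] 79.91
sadL 95 [0.593  0.0455 0.0287] [593.   45.3] [14.2 49.5] 79.98
sadR 88 [ 0.5752 -0.0569  0.0285] [575.3 -56.8] [13.4 49.1] 80.21
bar 194 [0.4116 0.3434 0.0478] [411.7 343.8] [49.9 24.5] 14.09
barall 756 [0.4131 0.3423 0.0226] [411.  343.7] [162.1  32.8] 15.28
tube 470 [ 0.4087 -0.3401  0.034 ] [ 409.6 -341.2] [ 24.3 150.1] 53.35
cradle 1410 [ 0.4099 -0.3389  0.0199] [ 412.2 -344.9] [ 64.  164.6] 52.99
cradbase 310 [ 0.422  -0.3245  0.0076] [ 422.5 -328.5] [ 25.6 159.8] 53.05
tubeall 647 [ 0.4103 -0.3402  0.0321] [ 408.2 -343.1] [ 41.8 150.1] 56.71
bottle 580 [0.6523 0.1203 0.1438] [656.7 122. ] [55.1 63.1] 22.74
tin 552 [ 0.5179 -0.4264  0.0987] [ 519.3 -427. ] [64.4 62.8] 1.06
offcut 220 [ 0.6032 -0.1494  0.1258] [ 604.2 -149. ] [50.  50.8] 74.57
hammer 1123 [0.7633 0.0151 0.0225] [769.6  -8.3] [ 89.5 257.9] 2.09
tube dir 142.77135807632183
saddle y dir angle-90 -9.839292044802875 0.1038787710335176 [ 0.58408228 -0.00569962  0.02861218]
scene base 1385 [587.3  -5.2] [129.3 223.4] 80.59
scene bar 74 [415.7 343.5] [54.  29.2] 7.93
scene tube 341 [ 412.1 -341.1] [ 37.5 154.7] 50.3
```

```bash
cat >> h.py <<'E'
JC=np.array([.5838,-.0057,0]);JY=-9.8
JR=R.from_euler('z',JY,degrees=True).as_matrix()
def target(pos,jawdeg,tilt=0):
    """tool down; jaw axis z at world angle jawdeg; tilt(deg): about jaw axis; picks the half turn nearest"""
    s=manip.state();cur=rot(s['tool_rot']);best=None
    for f in(0,180):
        a=np.radians(jawdeg+f);z=np.array([np.cos(a),np.sin(a),0]);x=np.array([0,0,-1.])
        T=np.stack([x,np.cross(z,x),z],1)
        if tilt: T=R.from_rotvec(np.radians(tilt)*np.array([np.cos(np.radians(jawdeg)),np.sin(np.radians(jawdeg)),0])).as_matrix()@T
        rv=np.degrees(R.from_matrix(cur.T@T).as_rotvec())
        if best is None or np.linalg.norm(rv)<np.linalg.norm(best[0]): best=(rv,f)
    print('t',round(s['t'],2),'tcp',s['tcp_pos'].round(4),'w',round(s['width'],4),'F',s['wrist_force'].round(1),'j',s['joints'].round(2))
    print('shift cm',(cur.T@(np.asarray(pos)-s['tcp_pos'])*100).round(2),'rot deg',best[0].round(2),'alt +-180 used',best[1])
E
python3 -c "
from h import *
print(rot(manip.state()['tool_rot']).round(3))
target([.4096,-.341,.10],53.25)"
```

```text
[[-0.001  0.946  0.323]
 [ 0.002  0.323 -0.946]
 [-1.    -0.    -0.002]]
t 0.1 tcp [ 0.2097 -0.6145  0.2256] w 0.0929 F [-0.  -0.4 -0.9] j [ 1.22  0.62 -0.01  1.42  0.01  1.1  -0.04]
shift cm [ 12.61  27.76 -19.4 ] rot deg [55.59 -0.12  0.07] alt +-180 used 180
```

>>> {"method": "servo_tool", "body": {"increments": "3 8 -6 8 0 0; 6 14 -10 16 0 0; 9 19 -14 24 0 0; 11 24 -17 32 0 0; 12.5 27.8 -19.4 40 0 0", "jaw": 9.3, "grip_force": 30}}

```text
t: 0.6
tcp_pos: [0.3475, -0.4231, 0.1396]
tool_rot: [0.398, 0.585, 0.398, -0.585]
wrist_force: [0.5, -0.2, -0.3]
width: 0.0927
```

>>> {"method": "servo_tool", "body": {"increments": "0 0 0 8 0 0; 0 0 0 15.6 0 0; 0 0 0 15.6 0 0; 0 0 0 15.6 0 0; 0 0 0 15.6 0 0"}}

```text
t: 1.1
tcp_pos: [0.3466, -0.4252, 0.1405]
tool_rot: [0.317, 0.632, 0.317, -0.632]
wrist_force: [0.7, -0.6, 0.6]
width: 0.093
```

```bash
python3 -c "
from h import *
target([.4096,-.341,.0185],53.25)"
```

```text
t 1.1 tcp [ 0.3466 -0.4252  0.1405] w 0.093 F [ 0.7 -0.6  0.6] j [ 0.69  0.57  0.24  1.83 -0.19  0.76 -1.18]
shift cm [ 12.2    0.02 -10.51] rot deg [ 0.05 -0.01  0.  ] alt +-180 used 180
```

>>> {"method": "servo_tool", "body": {"increments": "1 0 -4 0 0 0; 2 0 -8 0 0 0; 3 0 -10.5 0 0 0; 4 0 -10.5 0 0 0; 4 0 -10.5 0 0 0"}}

```text
t: 1.6
tcp_pos: [0.4089, -0.3405, 0.0994]
tool_rot: [-0.316, -0.631, -0.318, 0.632]
wrist_force: [0.1, -0.5, 0.6]
width: 0.093
```

```bash
python3 -c "
from h import *
target([.4096,-.341,.0185],53.25)"
```

```text
t 1.6 tcp [ 0.4089 -0.3405  0.0994] w 0.093 F [ 0.1 -0.5  0.6] j [ 0.5   0.61  0.23  1.91 -0.22  0.65 -1.34]
shift cm [ 8.09  0.11 -0.01] rot deg [0.05 0.01 0.15] alt +-180 used 180
```

>>> {"method": "servo_tool", "body": {"increments": "3 0.1 0 0 0 0; 6 0.1 0 0 0 0; 7.5 0.1 0 0 0 0; 8.1 0.1 0 0 0 0; 8.1 0.1 0 0 0 0"}}

```text
t: 2.1
tcp_pos: [0.4094, -0.3429, 0.0193]
tool_rot: [-0.316, -0.632, -0.316, 0.633]
wrist_force: [-0.2, -0.2, 0.1]
width: 0.0927
```

>>> {"method": "servo_tool", "body": {"increments": "0 0 0 0 0 0; 0 0 0 0 0 0; 0 0 0 0 0 0; 0 0 0 0 0 0; 0 0 0 0 0 0", "jaw": 2, "grip_force": 20}}

```text
t: 2.6
tcp_pos: [0.4108, -0.3414, 0.0198]
tool_rot: [0.317, 0.632, 0.317, -0.632]
wrist_force: [0.8, 0.8, 0.1]
width: 0.0573
```

>>> {"method": "servo_tool", "body": {"increments": "0 0 0 0 0 0; -2 0 0 0 0 0; -5 0 0 0 0 0; -9 0 0 0 0 0; -12 0 0 0 0 0"}}

```text
t: 3.1
tcp_pos: [0.4108, -0.3417, 0.1414]
tool_rot: [0.317, 0.632, 0.316, -0.632]
wrist_force: [0.6, -0.6, 0.4]
width: 0.0213
```

```bash
python3 -c "
from h import *
target(np.r_[.5838,-.0057,.12],JY)"
```

```text
t 3.1 tcp [ 0.4108 -0.3417  0.1414] w 0.0213 F [ 0.6 -0.6  0.4] j [ 0.48  0.55  0.26  1.87 -0.2   0.74 -1.36]
shift cm [  2.13  -6.26 -37.27] rot deg [ 6.304e+01 -4.000e-02 -8.000e-02] alt +-180 used 180
```

The jaws close at only about 75 mm/s, so I lifted before they reached the tube. I'll check the tube hasn't moved, then retry.

>>> {"method": "servo_tool", "body": {"increments": "0 0 -8 0 0 0; 0 0 -12 0 0 0; 0 0 -14 0 0 0; 0 0 -14 0 0 0; 0 0 -14 0 0 0", "jaw": 9.3}}

```text
t: 3.6
tcp_pos: [0.4947, -0.2281, 0.1393]
tool_rot: [-0.318, -0.632, -0.318, 0.632]
wrist_force: [-0.8, -0.4, -0.0]
width: 0.0563
```

```bash
python3 - <<'E'
from h import *
c=snap('top','t1')
Q=comp(c,444,244,.03,.04); print(len(Q),Q.mean(0).round(4),*rect(Q))
i=cv2.imread('pics/t1.png');cv2.imwrite('pics/t1c.png',cv2.resize(i[150:300,320:520],(800,600)))
target([.4096,-.341,.0185],53.25)
E
```

```text
1 [ 0.4161 -0.3576  0.0305] [ 416.1 -357.6] [0. 0.] 0.0
t 3.65 tcp [ 0.4937 -0.2298  0.1394] w 0.0605 F [-1.1 -0.6  1.5] j [ 0.22  0.57  0.27  1.84 -0.21  0.76 -1.61]
shift cm [12.11 -0.08 13.93] rot deg [-0.03  0.07  0.02] alt +-180 used 180
```

View pics/t1c.png

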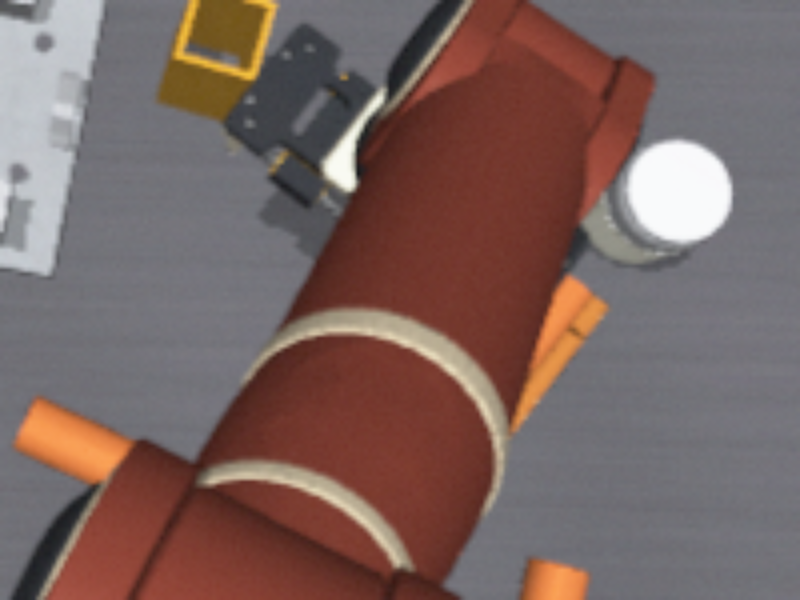

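The picture shows the arm covering the tube, at about (400,450) in the crop. The tin and offcut are untouched. I'll check the tube with the scene camera instead, numerically.

```bash
python3 - <<'E'
from h import *
c=snap('scene','s1')
for n in('scene0','s1'):
    Q=comp(load(n),222,220,.03,.045); print(n,len(Q),Q.mean(0).round(4),*rect(Q))
E
```

```text
scene0 219 [ 0.4175 -0.342   0.0339] [ 413.8 -339.1] [ 24.4 152.5] 51.3
s1 221 [ 0.4173 -0.3419  0.0338] [ 414.3 -338.5] [ 26.3 153.1] 52.73
```

>>> {"method": "servo_tool", "body": {"increments": "0 0 5 0 0 0; 0 0 9 0 0 0; 1 0 12 0 0 0; 3 0 13.9 0 0 0; 4 0 13.9 0 0 0", "jaw": 9.3}}

```text
t: 4.2
tcp_pos: [0.4064, -0.3449, 0.0987]
tool_rot: [-0.314, -0.633, -0.314, 0.635]
wrist_force: [0.4, 0.0, -0.3]
width: 0.0926
```

```bash
python3 -c "
from h import *
target([.4096,-.341,.0185],53.25)"
```

```text
t 4.2 tcp [ 0.4064 -0.3449  0.0987] w 0.0926 F [ 0.4  0.  -0.3] j [ 0.5   0.61  0.24  1.91 -0.22  0.65 -1.34]
shift cm [ 8.02  0.03 -0.53] rot deg [-0.61  0.19  0.09] alt +-180 used 180
```

>>> {"method": "servo_tool", "body": {"increments": "3 0 0 0 0 0; 6 0 0 0 0 0; 7.5 0 0 0 0 0; 8 0 0 0 0 0; 8 0 0 0 0 0"}}

```text
t: 4.7
tcp_pos: [0.4112, -0.3401, 0.0191]
tool_rot: [-0.316, -0.632, -0.317, 0.632]
wrist_force: [-0.3, 0.2, 0.2]
width: 0.0928
```

>>> {"method": "servo_tool", "body": {"increments": "0 0 0 0 0 0; 0 0 0 0 0 0; 0 0 0 0 0 0; 0 0 0 0 0 0; 0 0 0 0 0 0", "jaw": 2, "grip_force": 25}}

```text
t: 5.2
tcp_pos: [0.4114, -0.3406, 0.0198]
tool_rot: [0.317, 0.632, 0.317, -0.632]
wrist_force: [-0.5, 0.6, 0.3]
width: 0.0577
```

>>> {"method": "servo_tool", "body": {"increments": "0 0 0 0 0 0; 0 0 0 0 0 0; 0 0 0 0 0 0; 0 0 0 0 0 0; 0 0 0 0 0 0"}}

```text
t: 5.7
tcp_pos: [0.4101, -0.3421, 0.0195]
tool_rot: [-0.317, -0.632, -0.316, 0.633]
wrist_force: [-1.6, -3.3, -0.2]
width: 0.0275
```

>>> {"method": "servo_tool", "body": {"increments": "0 0 0 0 0 0; -1 0 0 0 0 0; -4 0 0 0 0 0; -8 0 0 0 0 0; -12 0 0 0 0 0"}}

```text
t: 6.2
tcp_pos: [0.4118, -0.3383, 0.1407]
tool_rot: [0.316, 0.632, 0.319, -0.631]
wrist_force: [1.0, -0.5, -1.8]
width: 0.0275
```

```bash
python3 - <<'E'
from h import *
target(np.r_[.5838,-.0057,.13],JY)
c=snap('scene','s2'); i=cv2.imread('pics/s2.png');cv2.imwrite('pics/s2c.png',cv2.resize(i[80:280,150:410],(780,600)))
E
```

```text
t 6.2 tcp [ 0.4118 -0.3383  0.1407] w 0.0275 F [ 1.  -0.5 -1.8] j [ 0.48  0.55  0.26  1.87 -0.2   0.75 -1.36]
shift cm [  1.18  -6.04 -36.95] rot deg [ 6.317e+01 -5.000e-02  2.000e-01] alt +-180 used 180
```

View pics/s2c.png

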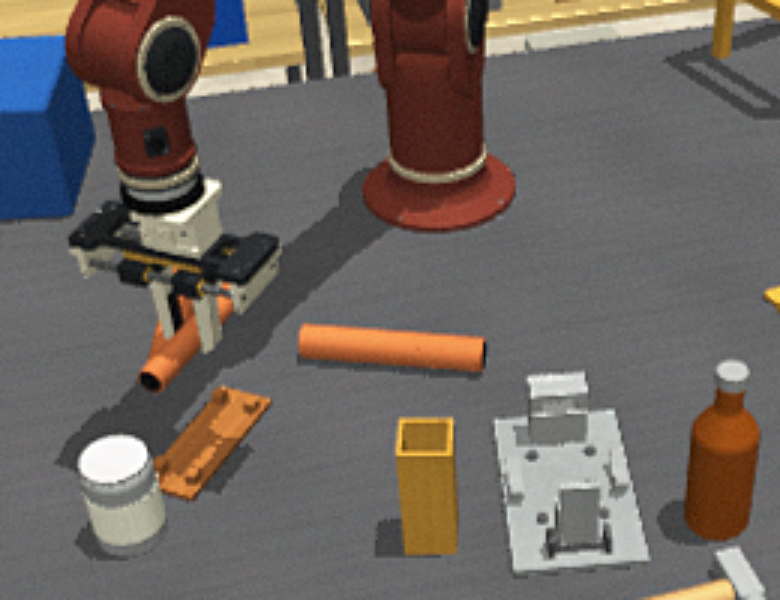

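>>> {"method": "servo_tool", "body": {"increments": "-3 0 0 -5 0 0; -5 0 -2 -13 0 0; -5 -1 -6 -21 0 0; -5 -2 -10 -29 0 0; -5 -3 -14 -37 0 0"}}

```text
t: 6.75
tcp_pos: [0.4716, -0.2072, 0.1901]
tool_rot: [0.503, 0.498, 0.503, -0.496]
wrist_force: [0.6, -0.1, -2.4]
width: 0.0275
```

```bash
python3 -c "
from h import *
target(np.r_[.5838,-.0057,.19],JY)"
```

```text
t 6.75 tcp [ 0.4716 -0.2072  0.1901] w 0.0275 F [ 0.6 -0.1 -2.4] j [ 0.31  0.45  0.09  1.86 -0.06  0.83 -1.13]
shift cm [  0.06  11.45 -20.02] rot deg [-7.954e+01 -7.000e-02 -1.100e-01] alt +-180 used 0
```

>>> {"method": "servo_tool", "body": {"increments": "0 2.5 -4.5 -8 0 0; 0 5 -9 -16 0 0; 0 7.5 -13.5 -24 0 0; 0 10 -17.5 -32 0 0; 0 11.4 -20 -40 0 0"}}

```text
t: 7.25
tcp_pos: [0.5851, -0.0027, 0.1899]
tool_rot: [0.643, 0.295, 0.644, -0.292]
wrist_force: [-0.4, 0.9, -2.0]
width: 0.0273
```

>>> {"method": "servo_tool", "body": {"increments": "0 0 0 -8 0 0; 0 0 0 -16 0 0; 0 0 0 -24 0 0; 0 0 0 -32 0 0; 0 0 0 -39.5 0 0"}}

```text
t: 7.75
tcp_pos: [0.5833, -0.0083, 0.1897]
tool_rot: [0.704, 0.061, 0.705, -0.06]
wrist_force: [0.3, 0.2, -2.0]
width: 0.0271
```

>>> {"method": "servo_tool", "body": {"increments": "0 0 0 0 0 0; 0 0 0 0 0 0; 0 0 0 0 0 0"}}

```text
t: 8.05
tcp_pos: [0.5839, -0.0094, 0.1896]
tool_rot: [0.704, 0.064, 0.704, -0.064]
wrist_force: [-0.2, 1.0, -1.2]
width: 0.0273
```

```bash
python3 - <<'E'
from h import *
target(np.r_[.5838,-.0057,.0335],JY)
W=cloud(snap('scene','s3'));c=load('s3');i=c['img'].astype(int)
m=(i[...,0]>i[...,2]*2)&(i[...,0]>130)&(W[...,2]>.15)&(W[...,2]<.215)&(abs(W[...,0]-.58)<.08)&(abs(W[...,1])<.12)
Q=W[m];print(len(Q),Q.min(0).round(4),Q.max(0).round(4),Q.mean(0).round(4),*rect(Q))
E
```

```text
t 8.05 tcp [ 0.5839 -0.0094  0.1896] w 0.0273 F [-0.2  1.  -1.2] j [ 0.17  0.56 -0.3   1.66  0.2   0.94 -0.38]
shift cm [15.61  0.36 -0.07] rot deg [-0.53 -0.02 -0.02] alt +-180 used 0
342 [ 0.5647 -0.0828  0.1851] [0.6128 0.0663 0.2111] [ 0.5933 -0.0118  0.1991] [589.3  -7.8] [147.6  28. ] 78.1
```

>>> {"method": "servo_tool", "body": {"increments": "4 0.3 -0.1 -0.5 0 0; 8 0.3 -0.1 -0.5 0 0; 12 0.3 -0.1 -0.5 0 0; 14 0.3 -0.1 -0.5 0 0; 14 0.3 -0.1 -0.5 0 0"}}

```text
t: 8.6
tcp_pos: [0.5811, -0.0068, 0.0464]
tool_rot: [0.702, 0.06, 0.707, -0.061]
wrist_force: [-0.1, 0.1, -0.7]
width: 0.0273
```

>>> {"method": "servo_tool", "body": {"increments": "0.5 0 0 0 0 0; 0.9 0 0 0 0 0; 1.2 0 0 0 0 0; 1.4 0 0 0 0 0; 1.4 0 0 0 0 0"}}

```text
t: 9.1
tcp_pos: [0.5838, -0.0069, 0.0358]
tool_rot: [0.705, 0.06, 0.704, -0.06]
wrist_force: [-0.5, -0.2, -1.2]
width: 0.0271
```

```bash
python3 - <<'E'
from h import *
target(np.r_[.5838,-.0057,.0335],JY)
W=cloud(snap('scene','s4'));c=load('s4');i=c['img'].astype(int)
m=(i[...,0]>i[...,2]*2)&(i[...,0]>130)&(W[...,2]>.03)&(W[...,2]<.07)&(abs(W[...,0]-.58)<.08)&(abs(W[...,1])<.12)
Q=W[m];print(len(Q),Q.min(0).round(4),Q.max(0).round(4),Q.mean(0).round(4),*rect(Q))
im=cv2.imread('pics/s4.png');cv2.imwrite('pics/s4c.png',cv2.resize(im[170:290,270:410],(700,600)))
E
```

```text
t 9.1 tcp [ 0.5838 -0.0069  0.0358] w 0.0271 F [-0.5 -0.2 -1.2] j [ 0.12  0.77 -0.23  1.79  0.28  0.61 -0.45]
shift cm [ 0.23  0.12 -0.02] rot deg [ 0.03  0.03 -0.  ] alt +-180 used 0
235 [ 0.5667 -0.0801  0.0343] [0.6149 0.0701 0.0562] [ 0.5911 -0.0139  0.0454] [589.5  -5.2] [149.1  28.8] 80.51
```

View pics/s4c.png

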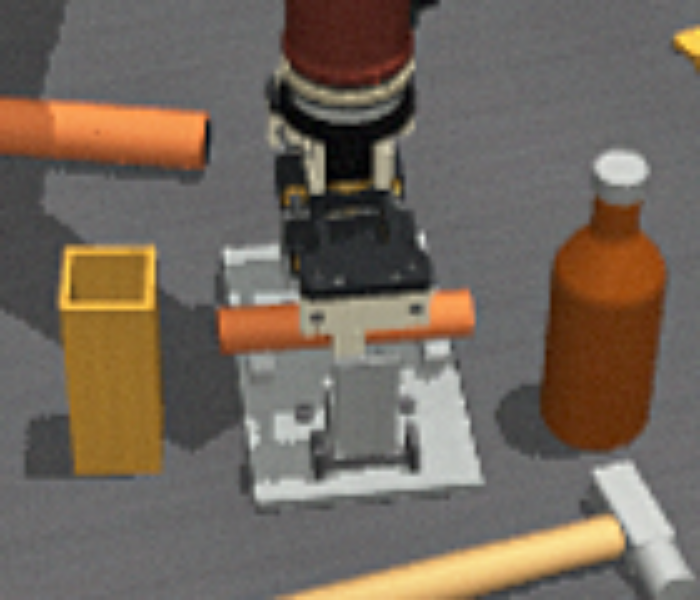

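The tube lies across both saddles at about (345,320), square to the jig and not yet seated. I'll lower it to contact.

>>> {"method": "servo_tool", "body": {"increments": "0.1 0.05 0 0 0 0; 0.2 0.1 0 0 0 0; 0.2 0.1 0 0 0 0; 0.3 0.1 0 0 0 0; 0.3 0.1 0 0 0 0"}}

```text
t: 9.65
tcp_pos: [0.5847, -0.0062, 0.0335]
tool_rot: [0.705, 0.06, 0.704, -0.06]
wrist_force: [0.6, -2.2, 4.9]
width: 0.0272
```

>>> {"method": "servo_tool", "body": {"increments": "0 0 0 0 0 0; 0 0 0 0 0 0; 0 0 0 0 0 0; 0 0 0 0 0 0; 0 0 0 0 0 0", "jaw": 5.2}}

```text
t: 10.15
tcp_pos: [0.5837, -0.0058, 0.0323]
tool_rot: [0.704, 0.06, 0.705, -0.06]
wrist_force: [0.3, 0.4, 0.1]
width: 0.052
```

>>> {"method": "servo_tool", "body": {"increments": "-1 0 0 0 0 0; -3 0 0 0 0 0; -6 0 0 0 0 0; -11 0 0 0 0 0; -16 0 0 0 0 0"}}

```text
t: 10.65
tcp_pos: [0.5832, -0.0058, 0.1944]
tool_rot: [0.704, 0.06, 0.705, -0.06]
wrist_force: [0.9, 0.2, -0.7]
width: 0.0521
```

>>> {"method": "servo_tool", "body": {"increments": "0 4 0 0 0 0; 0 8 0 0 0 0; 0 12 0 0 0 0; 0 16 0 0 0 0; 0 20 0 0 0 0", "jaw": 6}}

```text
t: 11.15
tcp_pos: [0.6178, 0.1928, 0.1935]
tool_rot: [0.705, 0.06, 0.704, -0.06]
wrist_force: [0.8, -0.0, -0.1]
width: 0.0599
```

```bash
python3 - <<'E'
from h import *
target(np.r_[.4117,.3438,.10],104.1)
c=snap('top','t5')
W=cloud(c)
Q=comp(c,317,172,.038,.06);print('tube top',len(Q),Q.mean(0).round(4),*rect(Q)); print('jig frame',(JR.T@(np.r_[np.array(rect(Q)[0])/1000,0]-JC)).round(4), Q[:,2].max())
Q=comp(c,180,226,.042,.06);print('bar',len(Q),*rect(Q))
E
```

```text
t 11.15 tcp [0.6178 0.1928 0.1935] w 0.0599 F [ 0.8 -0.  -0.1] j [-0.17  0.65 -0.3   1.47  0.21  1.05 -0.68]
shift cm [  9.34  11.39 -22.87] rot deg [ 6.614e+01  2.000e-02 -4.000e-02] alt +-180 used 180
tube top 587 [ 0.5823 -0.0054  0.0468] [583.5  -5.3] [149.9  27.6] 80.51
jig frame [-0.0004  0.0003  0.    ] 0.05457369670825929
bar 192 [411.4 344.3] [49.8 24.3] 13.78
```

Tube is seated to under 1 mm. Next I'll fetch the bar.

>>> {"method": "servo_tool", "body": {"increments": "0 2.5 -4.5 8 0 0; 0 5 -9 16 0 0; 0 7.5 -14 24 0 0; 2 10 -18.5 32 0 0; 4 11.4 -22.9 40 0 0", "jaw": 6}}

```text
t: 11.7
tcp_pos: [0.4213, 0.3386, 0.1591]
tool_rot: [0.641, 0.301, 0.64, -0.297]
wrist_force: [0.2, 0.8, 0.5]
width: 0.0601
```

>>> {"method": "servo_tool", "body": {"increments": "0 0 0 8 0 0; 0 0 0 16 0 0; 0 0 0 24 0 0; 0 0 0 26 0 0; 0 0 0 26 0 0"}}

```text
t: 12.2
tcp_pos: [0.4223, 0.3362, 0.1582]
tool_rot: [0.559, 0.434, 0.559, -0.433]
wrist_force: [0.5, -0.4, 0.0]
width: 0.0599
```

```bash
python3 - <<'E'
from h import *
target(np.r_[.4117,.344,.026],104)
b=snap('scene','s6')
for n in('scene0','s6'):
    Q=comp(load(n),392,235,.02,.15);print('bottle',Q.mean(0).round(4),len(Q))
E
```

```text
t 12.2 tcp [0.4223 0.3362 0.1582] w 0.0599 F [ 0.5 -0.4  0. ] j [-0.72  0.52  0.01  1.83 -0.01  0.79 -2.02]
shift cm [13.22 -0.83 -1.01] rot deg [ 0.36 -0.02 -0.03] alt +-180 used 180
bottle [0.6828 0.1155 0.0895] 830
bottle [0.6829 0.1156 0.0896] 826
```

>>> {"method": "servo_tool", "body": {"increments": "2 -0.8 -1 0.3 0 0; 5 -0.8 -1 0.3 0 0; 8 -0.8 -1 0.3 0 0; 8 -0.8 -1 0.3 0 0; 8 -0.8 -1 0.3 0 0"}}

```text
t: 12.75
tcp_pos: [0.4124, 0.3438, 0.078]
tool_rot: [0.557, 0.435, 0.557, -0.436]
wrist_force: [0.1, -1.0, 0.2]
width: 0.0603
```

```bash
python3 - <<'E'
from h import *
target(np.r_[.4117,.344,.026],104)
E
```

```text
t 12.75 tcp [0.4124 0.3438 0.078 ] w 0.0603 F [ 0.1 -1.   0.2] j [-0.74  0.64  0.01  1.91 -0.01  0.59 -2.05]
shift cm [ 5.2  -0.06 -0.04] rot deg [-0.03 -0.01  0.02] alt +-180 used 180
```

>>> {"method": "servo_tool", "body": {"increments": "2 0 0 0 0 0; 4 0 0 0 0 0; 5.1 0 0 0 0 0; 5.1 0 0 0 0 0; 5.1 0 0 0 0 0", "grip_force": 45}}

```text
t: 13.25
tcp_pos: [0.4129, 0.3444, 0.0278]
tool_rot: [0.557, 0.436, 0.557, -0.435]
wrist_force: [-0.5, -0.4, 0.7]
width: 0.06
```

>>> {"method": "servo_tool", "body": {"increments": "0 0 0 0 0 0; 0 0 0 0 0 0; 0 0 0 0 0 0; 0 0 0 0 0 0; 0 0 0 0 0 0", "jaw": 1.5}}

```text
t: 13.75
tcp_pos: [0.4121, 0.3439, 0.0268]
tool_rot: [0.557, 0.436, 0.557, -0.436]
wrist_force: [0.5, -0.4, -0.6]
width: 0.0244
```

>>> {"method": "servo_tool", "body": {"increments": "0 0 0 0 0 0; 0 0 0 0 0 0; 0 0 0 0 0 0"}}

```text
t: 14.05
tcp_pos: [0.4121, 0.344, 0.0268]
tool_rot: [0.557, 0.436, 0.557, -0.436]
wrist_force: [-0.5, 0.7, 2.3]
width: 0.0238
```

>>> {"method": "servo_tool", "body": {"increments": "-2 0 0 0 0 0; -6 0 0 0 0 0; -11 0 0 0 0 0; -16 0 0 0 0 0; -20.5 0 0 0 0 0"}}

```text
t: 14.55
tcp_pos: [0.4115, 0.3431, 0.2331]
tool_rot: [0.557, 0.435, 0.557, -0.436]
wrist_force: [1.1, 1.0, -4.2]
width: 0.0236
```

```bash
cat >> h.py <<'E'
def bargoal(tx,tz,th,off=(0,0,.0268),ty=0):
    """TCP goal for toe at jig (tx,ty,tz) m, tail raised th deg"""
    B=JR@R.from_euler('y',-th,degrees=True).as_matrix()
    p=JC+JR@np.array([tx,ty,tz])+B@(np.array([.08,0,0])+np.array(off))
    print('goal',p.round(4)); target(p,90+JY,-th)
E
python3 - <<'E'
from h import *
bargoal(-.04,.20,0)
E
```

```text
goal [ 0.6232 -0.0125  0.2268]
t 14.55 tcp [0.4115 0.3431 0.2331] w 0.0236 F [ 1.1  1.  -4.2] j [-0.75  0.43  0.02  1.75 -0.01  0.97 -2.05]
shift cm [ 0.65 11.98 39.61] rot deg [23.75  0.06  0.06] alt +-180 used 180
```

>>> {"method": "servo_tool", "body": {"increments": "0 1 3.5 4 0 0; 0 2 8 8 0 0; 0 3.5 12.5 12 0 0; 0 5 17 16 0 0; 0 7 21.5 20 0 0"}}

```text
t: 15.05
tcp_pos: [0.5308, 0.15, 0.2305]
tool_rot: [-0.472, -0.525, -0.473, 0.527]
wrist_force: [1.6, 0.1, -4.3]
width: 0.0238
```

```bash
python3 - <<'E'
from h import *
bargoal(-.04,.20,0)
E
```

```text
goal [ 0.6232 -0.0125  0.2268]
t 15.05 tcp [0.5308 0.15   0.2305] w 0.0238 F [ 1.6  0.1 -4.3] j [-0.41  0.46  0.15  1.71 -0.08  0.98 -1.92]
shift cm [ 0.35 10.94 15.16] rot deg [3.61 0.08 0.21] alt +-180 used 180
```

>>> {"method": "servo_tool", "body": {"increments": "0 2 4 3.6 0 0; 0 5 8 3.6 0 0; 0 8 12 3.6 0 0; 0.3 10.9 15.1 3.6 0 0; 0.3 10.9 15.1 3.6 0 0"}}

```text
t: 15.55
tcp_pos: [0.6254, -0.0197, 0.2265]
tool_rot: [-0.455, -0.541, -0.451, 0.545]
wrist_force: [-0.9, -0.4, -4.4]
width: 0.0236
```

```bash
python3 - <<'E'
from h import *
bargoal(-.04,.10,20)
for n in('scene','top'):
    c=snap(n,n[0]+'7');W=cloud(c);i=c['img'].astype(int)
    m=(i[...,0]>120)&(i[...,2]<i[...,0]*.5)&(i[...,1]>i[...,0]*.6)&(W[...,2]>.18)&(W[...,2]<.27)&(abs(W[...,0]-.62)<.11)&(abs(W[...,1])<.08)
    Q=W[m];print(n,len(Q),Q.min(0).round(4),Q.max(0).round(4),*rect(Q))
E
```

```text
goal [ 0.6094 -0.0101  0.1525]
t 15.55 tcp [ 0.6254 -0.0197  0.2265] w 0.0236 F [-0.9 -0.4 -4.4] j [-0.12  0.58  0.18  1.5  -0.11  1.07 -1.66]
shift cm [ 7.39 -1.74 -0.71] rot deg [-0.45  0.56 20.  ] alt +-180 used 180
scene 405 [ 0.5501 -0.0472  0.1995] [0.7091 0.0039 0.2689] [628.9 -19. ] [ 29.7 160.6] 79.77Traceback (most recent call last):
  File "<stdin>", line 6, in <module>
    return umr_minimum(a, axis, None, out, keepdims, initial, where)
ValueError: zero-size array to reduction operation minimum which has no identity
```

>>> {"method": "servo_tool", "body": {"increments": "1.5 -0.4 -0.3 0 0 6; 3.5 -0.8 -0.7 0 0 12; 5.5 -1.3 -0.7 -0.4 0.5 18; 7.4 -1.7 -0.7 -0.4 0.5 20; 7.4 -1.7 -0.7 -0.4 0.5 20"}}

```text
t: 16.15
tcp_pos: [0.6018, 0.0031, 0.1502]
tool_rot: [0.541, 0.608, 0.365, -0.452]
wrist_force: [-1.3, -0.2, -4.8]
width: 0.0236
```

```bash
python3 - <<'E'
from h import *
bargoal(-.042,.066,18)
E
```

```text
goal [ 0.6092 -0.0101  0.1162]
t 16.15 tcp [0.6018 0.0031 0.1502] w 0.0236 F [-1.3 -0.2 -4.8] j [-0.21  0.52  0.19  1.96 -0.08  0.34 -1.71]
shift cm [ 3.51 -0.23  1.21] rot deg [ 0.69 -0.61 -1.18] alt +-180 used 180
```

>>> {"method": "servo_tool", "body": {"increments": "0 0 0 0 0 0; 0 0 0 0 0 0; 0 0 0 0 0 0"}}

```text
t: 16.45
tcp_pos: [0.6105, 0.0002, 0.1562]
tool_rot: [0.543, 0.613, 0.359, -0.448]
wrist_force: [-0.2, -1.2, -4.1]
width: 0.024
```

```bash
python3 - <<'E'
from h import *
bargoal(-.042,.066,18)
E
```

```text
goal [ 0.6092 -0.0101  0.1162]
t 16.45 tcp [6.105e-01 2.000e-04 1.562e-01] w 0.024 F [-0.2 -1.2 -4.1] j [-0.2   0.52  0.19  1.95 -0.08  0.34 -1.71]
shift cm [ 3.76 -1.34  1.07] rot deg [ 0.44 -0.64 -2.17] alt +-180 used 180
```

>>> {"method": "servo_tool", "body": {"increments": "0 0 0.5 0.4 -0.6 -1; 0.5 -0.2 1.1 0.4 -0.6 -2; 1.5 -0.5 1.1 0.4 -0.6 -2.2; 2.5 -0.9 1.1 0.4 -0.6 -2.2; 2.5 -0.9 1.1 0.4 -0.6 -2.2"}}

```text
t: 16.95
tcp_pos: [0.6051, -0.0105, 0.1252]
tool_rot: [0.533, 0.603, 0.368, -0.466]
wrist_force: [-0.9, -0.3, -3.6]
width: 0.0237
```

>>> {"method": "servo_tool", "body": {"increments": "0 0 0 0 0 0; 0 0 0 0 0 0; 0 0 0 0 0 0"}}

```text
t: 17.25
tcp_pos: [0.6074, -0.0104, 0.1285]
tool_rot: [0.534, 0.605, 0.366, -0.463]
wrist_force: [0.4, -0.0, -3.4]
width: 0.0235
```

```bash
python3 - <<'E'
from h import *
bargoal(-.042,.066,18)
c=snap('scene','s8');W=cloud(c);i=c['img'].astype(int)
m=(i[...,0]>120)&(i[...,2]<i[...,0]*.5)&(i[...,1]>i[...,0]*.6)&(W[...,2]>.05)&(W[...,2]<.2)&(abs(W[...,0]-.62)<.11)&(abs(W[...,1])<.08)
Q=W[m];print(len(Q));J=(Q-JC)@JR
print('jig-frame x,y,z min',J.min(0).round(4),'max',J.max(0).round(4)); print(np.percentile(J[J[:,0]>.06],[2,50,98],axis=0).round(4))
im=cv2.imread('pics/s8.png');cv2.imwrite('pics/s8c.png',cv2.resize(im[160:280,270:410],(700,600)))
E
```

```text
goal [ 0.6092 -0.0101  0.1162]
t 17.25 tcp [ 0.6074 -0.0104  0.1285] w 0.0235 F [ 0.4 -0.  -3.4] j [-0.17  0.56  0.18  1.95 -0.09  0.33 -1.7 ]
shift cm [ 1.22 -0.21 -0.06] rot deg [ 0.06 -0.02  0.15] alt +-180 used 180
311
jig-frame x,y,z min [-0.0033 -0.0144  0.0501] max [0.112  0.0697 0.1594]
[[ 0.061  -0.0136  0.1248]
 [ 0.0917  0.0006  0.132 ]
 [ 0.1108  0.0149  0.1374]]
```

View pics/s8c.png

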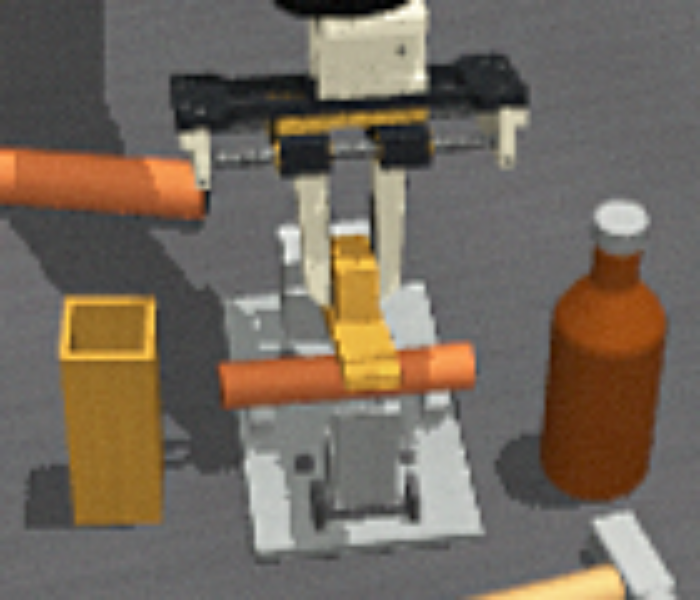

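The bar sits centred over the tube at (365,360) in the crop, tilted with its tail toward the catch, and clear of the bottle and offcut. I'll lower it to mouth height next.

```bash
python3 - <<'E'
from h import *
bargoal(-.046,.056,17)
E
```

```text
goal [ 0.6061 -0.0096  0.105 ]
t 17.3 tcp [ 0.6074 -0.0104  0.1285] w 0.0235 F [-0.5  0.4 -3.5] j [-0.17  0.56  0.18  1.95 -0.09  0.33 -1.7 ]
shift cm [ 2.19 -0.85 -0.06] rot deg [ 0.06 -0.02 -0.85] alt +-180 used 180
```

>>> {"method": "servo_tool", "body": {"increments": "0.5 -0.2 -0.05 0 0 -0.2; 1.1 -0.4 -0.05 0 0 -0.5; 1.7 -0.6 -0.05 0 0 -0.8; 2.2 -0.85 -0.05 0 0 -0.8; 2.2 -0.85 -0.05 0 0 -0.8"}}

```text
t: 17.8
tcp_pos: [0.6055, -0.0098, 0.1035]
tool_rot: [0.53, 0.602, 0.371, -0.468]
wrist_force: [0.3, 0.7, -3.6]
width: 0.0239
```

>>> {"method": "servo_tool", "body": {"increments": "0 0 0 0 0 0; 0 0 0 0 0 0; 0 0 0 0 0 0"}}

```text
t: 18.1
tcp_pos: [0.6059, -0.0098, 0.1047]
tool_rot: [0.531, 0.602, 0.371, -0.467]
wrist_force: [0.6, -0.6, -3.6]
width: 0.0236
```

```bash
python3 - <<'E'
from h import *
bargoal(-.060,.0555,17)
bargoal(-.072,.054,17)
E
```

```text
goal [ 0.5923 -0.0072  0.1045]
t 18.1 tcp [ 0.6059 -0.0098  0.1047] w 0.0236 F [ 0.6 -0.6 -3.6] j [-0.16  0.6   0.16  1.96 -0.1   0.3  -1.69]
shift cm [-0.38 -1.33 -0.03] rot deg [ 0.04 -0.   -0.02] alt +-180 used 180
goal [ 0.5805 -0.0051  0.103 ]
t 18.1 tcp [ 0.6059 -0.0098  0.1047] w 0.0236 F [ 0.6 -0.6 -3.6] j [-0.16  0.6   0.16  1.96 -0.1   0.3  -1.69]
shift cm [-0.59 -2.52 -0.03] rot deg [ 0.04 -0.   -0.02] alt +-180 used 180
```

>>> {"method": "servo_tool", "body": {"increments": "-0.1 -0.3 0 0 0 0; -0.2 -0.7 0 0 0 0; -0.3 -1 0 0 0 0; -0.38 -1.33 0 0 0 0; -0.38 -1.33 0 0 0 0"}}

```text
t: 18.6
tcp_pos: [0.5914, -0.0073, 0.1041]
tool_rot: [0.531, 0.602, 0.371, -0.468]
wrist_force: [0.1, -0.2, -3.3]
width: 0.0234
```

>>> {"method": "servo_tool", "body": {"increments": "-0.05 -0.3 0 0 0 0; -0.1 -0.6 0 0 0 0; -0.15 -0.9 0 0 0 0; -0.2 -1.2 0 0 0 0; -0.2 -1.2 0 0 0 0"}}

```text
t: 19.1
tcp_pos: [0.5796, -0.0053, 0.1025]
tool_rot: [0.53, 0.602, 0.371, -0.468]
wrist_force: [0.1, -0.6, -3.3]
width: 0.0239
```

>>> {"method": "servo_tool", "body": {"increments": "0 0 0 0 0 0; 0 0 0 0 0 0; 0 0 0 0 0 0"}}

```text
t: 19.4
tcp_pos: [0.5805, -0.0055, 0.1027]
tool_rot: [0.531, 0.602, 0.371, -0.467]
wrist_force: [-0.4, 0.1, -3.1]
width: 0.0239
```

```bash
python3 - <<'E'
from h import *
bargoal(-.072,.054,17)
bargoal(-.076,.053,14)
bargoal(-.079,.0525,10)
im=snap('scene','s9')['img'][:,:,::-1];cv2.imwrite('pics/s9c.png',cv2.resize(im[160:280,270:410],(700,600)))
E
```

```text
goal [ 0.5805 -0.0051  0.103 ]
t 19.4 tcp [ 0.5805 -0.0055  0.1027] w 0.0239 F [-0.4  0.1 -3.1] j [-0.18  0.58  0.16  2.03 -0.1   0.25 -1.7 ]
shift cm [-0.03  0.   -0.04] rot deg [ 0.04  0.   -0.02] alt +-180 used 180
goal [ 0.579  -0.0049  0.0984]
t 19.4 tcp [ 0.5805 -0.0055  0.1027] w 0.0239 F [-0.4  0.1 -3.1] j [-0.18  0.58  0.16  2.03 -0.1   0.25 -1.7 ]
shift cm [ 0.37 -0.28 -0.04] rot deg [ 0.04  0.   -3.02] alt +-180 used 180
goal [ 0.579  -0.0049  0.0928]
t 19.4 tcp [ 0.5805 -0.0055  0.1027] w 0.0239 F [-0.4  0.1 -3.1] j [-0.18  0.58  0.16  2.03 -0.1   0.25 -1.7 ]
shift cm [ 0.91 -0.45 -0.04] rot deg [ 0.04  0.   -7.02] alt +-180 used 180
```

View pics/s9c.png

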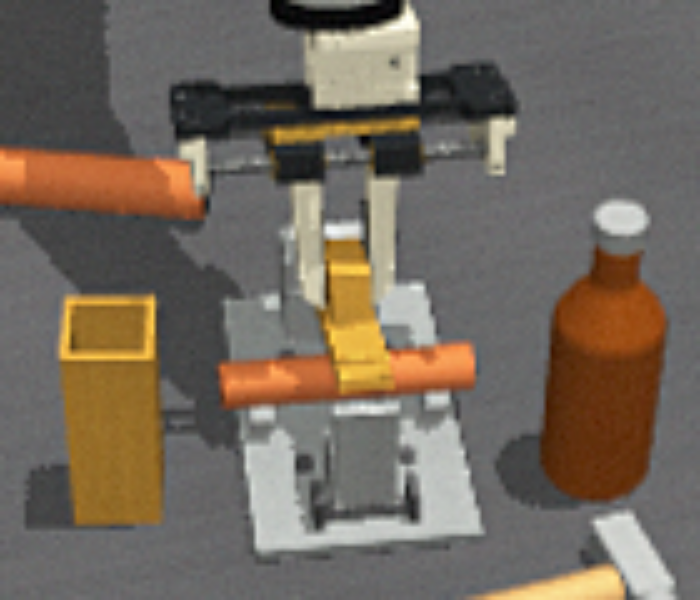

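No contact forces, and the toe is under the lip with the tail still raised. I'll swing it down now.

>>> {"method": "servo_tool", "body": {"increments": "0.1 -0.1 0 0 0 -1; 0.25 -0.2 0 0 0 -2; 0.37 -0.28 0 0 0 -3; 0.37 -0.28 0 0 0 -3; 0.37 -0.28 0 0 0 -3", "grip_force": 60}}

```text
t: 19.95
tcp_pos: [0.5789, -0.0053, 0.0982]
tool_rot: [0.518, 0.592, 0.386, -0.481]
wrist_force: [-0.8, 0.3, -4.2]
width: 0.0236
```

>>> {"method": "servo_tool", "body": {"increments": "0.15 -0.05 0 0 0 -1; 0.3 -0.1 0 0 0 -2; 0.4 -0.15 0 0 0 -3; 0.5 -0.2 0 0 0 -4; 0.5 -0.2 0 0 0 -4"}}

```text
t: 20.45
tcp_pos: [0.5787, -0.0053, 0.0929]
tool_rot: [0.501, 0.578, 0.407, -0.499]
wrist_force: [1.1, -0.4, -3.9]
width: 0.0233
```

```bash
python3 - <<'E'
from h import *
bargoal(-.079,.0525,10)
bargoal(-.080,.052,6)
bargoal(-.080,.052,3)
bargoal(-.080,.052,0)
E
```

```text
goal [ 0.579  -0.0049  0.0928]
t 20.45 tcp [ 0.5787 -0.0053  0.0929] w 0.0233 F [ 1.1 -0.4 -3.9] j [-0.14  0.61  0.14  1.94 -0.11  0.43 -1.68]
shift cm [ 0.02  0.02 -0.04] rot deg [ 0.03  0.01 -0.01] alt +-180 used 180
goal [ 0.5806 -0.0051  0.087 ]
t 20.45 tcp [ 0.5787 -0.0053  0.0929] w 0.0233 F [ 1.1 -0.4 -3.9] j [-0.14  0.61  0.14  1.94 -0.11  0.43 -1.68]
shift cm [ 0.61  0.08 -0.04] rot deg [ 0.03  0.01 -4.01] alt +-180 used 180
goal [ 0.5823 -0.0054  0.083 ]
t 20.45 tcp [ 0.5787 -0.0053  0.0929] w 0.0233 F [ 1.1 -0.4 -3.9] j [-0.14  0.61  0.14  1.94 -0.11  0.43 -1.68]
shift cm [ 1.05  0.18 -0.04] rot deg [ 0.03  0.01 -7.01] alt +-180 used 180
goal [ 0.5838 -0.0057  0.0788]
t 20.45 tcp [ 0.5787 -0.0053  0.0929] w 0.0233 F [ 1.1 -0.4 -3.9] j [-0.14  0.61  0.14  1.94 -0.11  0.43 -1.68]
shift cm [ 1.48  0.26 -0.04] rot deg [ 3.000e-02  1.000e-02 -1.001e+01] alt +-180 used 180
```

>>> {"method": "servo_tool", "body": {"increments": "0.15 0.02 0 0 0 -1; 0.3 0.04 0 0 0 -2; 0.45 0.06 0 0 0 -3; 0.6 0.08 0 0 0 -4; 0.6 0.08 0 0 0 -4"}}

```text
t: 20.95
tcp_pos: [0.5799, -0.0053, 0.0873]
tool_rot: [0.483, 0.564, 0.427, -0.516]
wrist_force: [-4.9, 0.5, 1.9]
width: 0.0235
```

>>> {"method": "servo_tool", "body": {"increments": "0.15 0.03 0 0 0 -1; 0.3 0.06 0 0 0 -2; 0.44 0.09 0 0 0 -3; 0.44 0.09 0 0 0 -3; 0.44 0.09 0 0 0 -3"}}

```text
t: 21.45
tcp_pos: [0.5807, -0.0054, 0.0823]
tool_rot: [0.469, 0.552, 0.442, -0.529]
wrist_force: [-2.7, 1.5, -1.8]
width: 0.0236
```

```bash
python3 - <<'E'
from h import *
bargoal(-.080,.052,3)
c=snap('scene','s10')
W=cloud(c);i=c['img'].astype(int)
m=(i[...,0]>120)&(i[...,2]<i[...,0]*.5)&(i[...,1]>i[...,0]*.6)&(W[...,2]>.05)&(W[...,2]<.2)&(abs(W[...,0]-.62)<.11)&(abs(W[...,1])<.08)
J=(W[m]-JC)@JR;J=J[J[:,0]>.035];print('tail top',len(J),np.percentile(J,[5,50,95],axis=0).round(4))
E
```

```text
goal [ 0.5823 -0.0054  0.083 ]
t 21.45 tcp [ 0.5807 -0.0054  0.0823] w 0.0236 F [-2.7  1.5 -1.8] j [-0.11  0.67  0.12  1.83 -0.11  0.6  -1.67]
shift cm [-0.05  0.16 -0.03] rot deg [0.04 0.01 0.09] alt +-180 used 180
tail top 79 [[ 0.0363 -0.0123  0.067 ]
 [ 0.0508  0.0002  0.0708]
 [ 0.0638  0.0142  0.0742]]
```

>>> {"method": "servo_tool", "body": {"increments": "0.14 0.05 0 0 0 -1; 0.28 0.1 0 0 0 -2; 0.42 0.13 0 0 0 -3; 0.45 0.13 0 0 0 -3.3; 0.45 0.13 0 0 0 -3.3"}}

```text
t: 22.0
tcp_pos: [0.5848, -0.0064, 0.0789]
tool_rot: [-0.455, -0.541, -0.456, 0.541]
wrist_force: [1.2, -1.3, -3.0]
width: 0.0237
```

```bash
python3 - <<'E'
from h import *
bargoal(-.080,.052,0)
c=snap('scene','s11')
im=c['img'][:,:,::-1];cv2.imwrite('pics/s11c.png',cv2.resize(im[190:280,290:395],(700,600),interpolation=cv2.INTER_CUBIC))
W=cloud(c);i=c['img'].astype(int)
m=(i[...,0]>120)&(i[...,2]<i[...,0]*.5)&(i[...,1]>i[...,0]*.6)&(W[...,2]>.05)&(W[...,2]<.2)&(abs(W[...,0]-.62)<.11)&(abs(W[...,1])<.08)
J=(W[m]-JC)@JR;J=J[J[:,0]>.035];print('tail top',len(J),np.percentile(J,[5,50,95],axis=0).round(4))
Q=comp(c,342,247,.085,.1);J=(Q-JC)@JR;print('catch top',len(J),J.mean(0).round(4),J.min(0).round(4),J.max(0).round(4))
Q=comp(load('s4'),342,247,.085,.1);J=(Q-JC)@JR;print('catch top before',len(J),J.mean(0).round(4),J.min(0).round(4),J.max(0).round(4))
E
```

```text
goal [ 0.5838 -0.0057  0.0788]
t 22.0 tcp [ 0.5848 -0.0064  0.0789] w 0.0237 F [ 1.2 -1.3 -3. ] j [-0.1   0.69  0.12  1.77 -0.12  0.68 -1.66]
shift cm [ 0.01 -0.11 -0.05] rot deg [0.03 0.01 0.04] alt +-180 used 180
tail top 48 [[ 0.0361 -0.0128  0.0625]
 [ 0.0448  0.0012  0.0653]
 [ 0.0539  0.0147  0.0689]]
catch top 53 [0.0909 0.0009 0.091 ] [ 0.0839 -0.0162  0.0854] [0.0967 0.0179 0.0962]
catch top before 50 [0.0914 0.0003 0.0919] [ 0.0851 -0.0158  0.0852] [0.0963 0.0179 0.0982]
```

View pics/s11c.png

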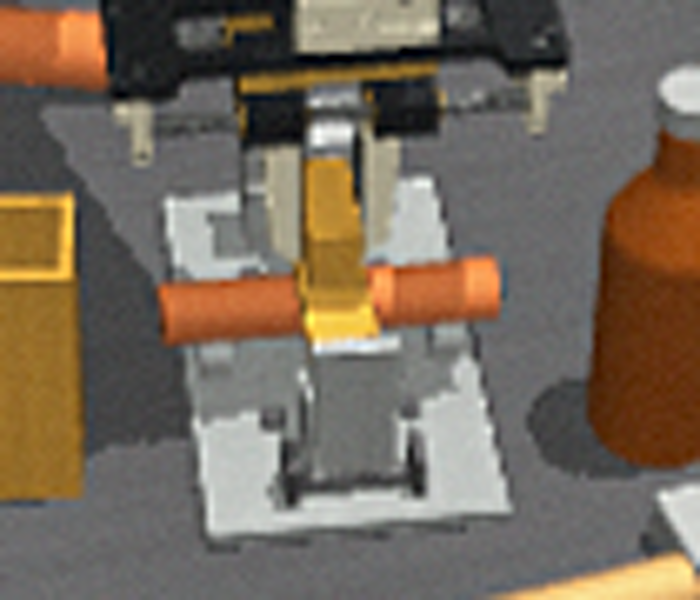

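The bar looks flat and the catch is back to its original position, so I'll release it and retreat.

>>> {"method": "servo_tool", "body": {"increments": "0.1 0 0 0 0 0; 0.1 0 0 0 0 0; 0 0 0 0 0 0; 0 0 0 0 0 0; 0 0 0 0 0 0"}}

```text
t: 22.55
tcp_pos: [0.5835, -0.006, 0.0789]
tool_rot: [-0.455, -0.54, -0.456, 0.541]
wrist_force: [0.2, -0.1, 1.4]
width: 0.0233
```

>>> {"method": "servo_tool", "body": {"increments": "0 0 0 0 0 0; 0 0 0 0 0 0; 0 0 0 0 0 0; 0 0 0 0 0 0; 0 0 0 0 0 0", "jaw": 5}}

```text
t: 23.05
tcp_pos: [0.5825, -0.0058, 0.0784]
tool_rot: [-0.454, -0.539, -0.457, 0.542]
wrist_force: [1.1, 0.3, -0.3]
width: 0.0496
```

>>> {"method": "servo_tool", "body": {"increments": "-1 0 0 0 0 0; -3 0 0 0 0 0; -6 0 0 0 0 0; -10 0 0 0 0 0; -15 0 0 0 0 0"}}

```text
t: 23.55
tcp_pos: [0.5822, -0.0059, 0.2293]
tool_rot: [-0.454, -0.539, -0.458, 0.543]
wrist_force: [1.1, 1.0, 0.2]
width: 0.0503
```

>>> {"method": "servo_tool", "body": {"increments": "-3 -3 0 0 0 0; -5 -6 0 0 0 0; -5 -9 0 0 0 0; -5 -12 0 0 0 0; -5 -14 0 0 0 0"}}

```text
t: 24.05
tcp_pos: [0.4436, 0.018, 0.2802]
tool_rot: [-0.454, -0.54, -0.457, 0.542]
wrist_force: [0.0, 0.2, 0.9]
width: 0.0501
```

```bash
python3 - <<'E'
from h import *
target([.5,0,.3],80.2)
c=snap('scene','s12')
im=c['img'][:,:,::-1];cv2.imwrite('pics/s12c.png',cv2.resize(im[170:290,270:410],(700,600),interpolation=cv2.INTER_CUBIC))
W=cloud(c);i=c['img'].astype(int);J=(W-JC)@JR
y=(i[...,0]>120)&(i[...,2]<i[...,0]*.5)&(i[...,1]>i[...,0]*.6)&(abs(J[...,1])<.025)&(J[...,2]>.05)&(abs(J[...,0])<.1)
A=J[y]
for n,a,b in(('back body top',-.05,-.03),('front body top',.035,.064),('tail',.066,.085)):
    q=A[(A[:,0]>a)&(A[:,0]<b)]; print(n,len(q),np.median(q,0).round(4) if len(q) else '')
q=A[A[:,2]>.096];print('block top',len(q),*rect(q),q.mean(0).round(4))
Q=comp(c,342,247,.085,.097);q=(Q-JC)@JR;print('catch',len(q),q.mean(0).round(4))
t=snap('top','t12');W=cloud(t);J=(W-JC)@JR;A=J[(J[...,2]>.094)&(J[...,2]<.105)&(abs(J[...,0])<.04)&(abs(J[...,1])<.03)];print('top block',len(A),*(rect(A) if len(A)>3 else ()))
E
```

```text
t 24.05 tcp [0.4436 0.018  0.2802] w 0.0501 F [0.  0.2 0.9] j [-0.21  0.24  0.15  1.9  -0.04  1.01 -1.78]
shift cm [-2.    5.85  0.82] rot deg [ 0.06 -0.02  0.28] alt +-180 used 180
back body top 9 [-0.0411 -0.0128  0.0648]
front body top 46 [0.0454 0.0011 0.0652]
tail 0 
block top 96 [2.  1.1] [23.2 52.1] 89.38 [0.0034 0.0005 0.0996]
catch 53 [0.0909 0.0003 0.0911]
top block 0
```

View pics/s12c.png

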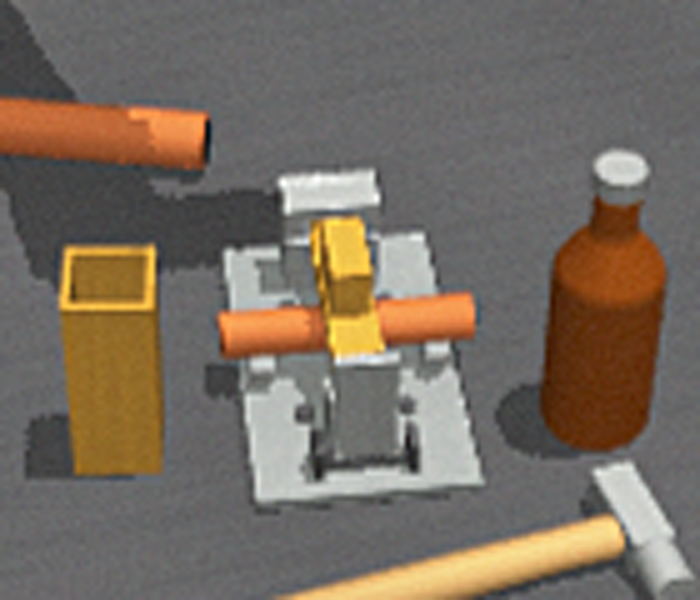

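The bar is flat at (350,300), the tube is still in the vees, and the catch is upright at its starting position. Nothing else has moved, so I'm handing in.

```bash
python3 -c "
from h import *
print(manip.sign_off())"
```

```text
the job is handed in; nothing more can be done
None
```

The tube is in the vees, the bar is flat and the catch appears to have snapped over its tail. I let go, backed the arm clear and handed in at about 24 s. The sign-off gives no verdict.

**What I did:** I laid the smallest tube in both saddles. I hooked the bar's toe under the lip at a 17° tilt, then swung the tail down through the catch.

**First grasp missed:** I lifted before the fingers had closed on the tube. It had not moved, and the second grasp held.

**Last checks:**
- **Tube:** after release it measured within about 0.5 mm of centre, with less than 1° of skew. After clamping I checked it only by eye, and it still looked seated.
- **Bar:** the top of its body read 64.8 mm at the toe side and 65.2 mm at the tail side, against 66 expected, so it is flat. It is roughly centred along the jig; the scene camera reads about 3.6 mm long in x, and allowing for that the bar sits about 1.5 mm toward the lip.
- **Catch:** its top is within 1 mm of where it was when shut.
- **Robot:** no force at the wrist at the end beyond noise (under 1 N).
- **Bystanders:** the bottle had not moved when I measured it partway through. In the last picture the bottle, offcut and hammer look untouched. The tin is outside that crop; I last saw it standing in place just after I picked up the tube.

**Not confirmed:** the final overhead block measurement returned no points, probably because the arm was in view. The tail under the nose was hidden from the scene camera. Latching is therefore inferred from the flat bar and the upright catch.

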